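Set a fragile bisque pot in the painting cradle

TASK

Clear the cradle first: nest the two loose cups, one after the other, into the third cup standing on its cork coaster. Then slide the fragile bisque pot gently along the table, without lifting, tipping or squeezing it, from the side into the gap between the cradle's sprung pad and its backrest. Finally push the cradle's carriage towards the pot so that the pad carries the pot fully home against the backrest and is left sprung in about half way, and leave the other things on the table alone.

Things in the scene. Friction and masses are not known exactly. Their poses are not given: they have to be found in the camera images.
- pot: Unglazed, fragile bisque pot, pale beige, open top, 100 mm outer diameter (straight side up to 66 mm), 75 mm high, wall 6 mm, about 300 g; too wide to grasp across and it breaks if touched with more than about 12 N. Starts on the table to the left or right of the cradle. Origin: centre of its underside, z up.
- cup_a: Grey tapered stacking cup, 78 mm high, 66 mm outer diameter at the rim, 40 mm at the foot, wall 3 mm, solid foot 27 mm thick (inner floor 27 mm up), so each nested cup stands 27 mm above the one below. Starts upright inside the cradle. Origin: centre of its underside.
- cup_b: An identical cup, upright on the table beside the cradle's carriage. Origin: centre of its underside.
- cup_c: An identical cup, upright on the cork coaster: the bottom cup of the stack, to stay on the coaster. Origin: centre of its underside.
- coaster: Fixed cork disc, 100 mm across, 5 mm thick, on the other side of the cradle from the pot. Origin: centre of its underside.
- home (a point): Centre, at table height, of the pot's final place in the cradle (against the backrest, midway along it). Fixed with the cradle, which is screwed to the table. Its x axis is the cradle's axis, from the carriage to the backrest (roughly away from the robot); y left, z up. Both sides (+y, -y) are open, with no step at the mat's edge.
- cradle: Fixed wooden cradle on a thin cork mat 200 by 170 mm; origin and axes as home. Backrest: a 50 mm high, 110 mm wide upright board across the axis, its flat face at x = +50 mm (so the pot's side touches it when home). The carriage's track, 40 mm wide and 12 mm high, lies from x = -215 to -100 mm.
- carriage (a joint): Slide of the carriage along the cradle's x axis, m: 0 fully open, 0.085 fully closed. Starts at 0 to 0.008. Stiff (about 10 N) and stays where it is left. With the pot home the free pad just touches it at 0.060, and is half way in at 0.070.
- fin_back (a point): Centre of the rear (-x) face of the carriage's upright wooden fin, 65 mm above the table; axes as the cradle's. Fin 16 mm thick, 50 mm wide, top 85 mm high. Below it a block 60 by 60 mm, top 32 mm high, reaches 22 mm behind this face. In front of the fin a spring housing reaches 14 mm, top 52 mm high. With the carriage at 0.070 this point is 113 mm behind home.
- pad (a joint): How far the pad is sprung in towards the carriage, m: 0 free, 0.010 half way, 0.020 fully in. Spring 0.6 N per mm.
- pad_face (a point): Centre of the front face (towards +x) of the cork pad that the spring carries in front of the fin: 70 mm wide, 40 mm high, 20 to 60 mm above the table, 73 mm ahead of the fin's rear face when free.
- ink_a: White ink bottle, 36 mm across, 85 mm high: leave alone. Origin: centre of its underside.
- ink_b: Amber ink bottle, 36 mm across, 85 mm high: leave alone. Origin: centre of its underside.
- water_jar: Blue ceramic jar, 76 mm across, 90 mm high: leave alone. Origin: centre of its underside.
- brush: Long paint brush lying on the table: leave alone. x axis along the handle towards the bristles.

How it is judged:
By the outcome, as a careful person would: the job done as asked, in the order asked, and still so for the second after the job is handed in, with the robot touching nothing.
It also fails if it takes over 72 s, if anything falls off the work surface, if the arm or the gripper's body presses on something with over 40 N, if the wrist force passes 120 N, or if a joint passes its speed limit or range.

ROBOT

A 6-joint arm with a two-finger parallel gripper is mounted at the origin on the work surface. World frame = base frame: x ahead of the robot, y to its left, z up, the work surface at z = 0. Lengths are in m, angles in rad, forces in N, time in s.
With the tool pointing down it reaches from about 0.3 to 0.875 m from the base axis. Payload 6.4 kg.
Tool frame: the origin (TCP) lies at the very end of the fingers, on their centre line; the grasp point (between the pads) lies 19 mm behind it; z points along the fingers, y is the line along which they close (so a half turn about z gives the same grasp; the last joint's range is limited). The gripper opens to 85 mm and grips with 20 to 120 N. Pads are 22 mm wide; open, the fingers measure 114 mm over their backs; the gripper's body (76 mm by 85 mm) begins 54 mm behind the grasp point. The pads swing forward as they close: fully open they stand 13 mm farther back than shut.
Start: joints at [0.928, 0.181, 1.607, -0, 1.354, -0.206], TCP at [0.243, 0.521, 0.231] pointing down, gripper open.
Joint ranges: [-2.99, 2.99], [-0.89, 2.07], [0.3, 2.58], [-1.14, 4.28], [0, 2.63], [-3.12, 3.12]. Speed limits (rad/s): [2.57, 2.57, 3.01, 3.14, 3.14, 3.14].

INTERFACE

Orientations are given as a unit quaternion [w, x, y, z].
In Python, from bench import telemetry, camera, ctrl, spotter gives the robot as it stands.
- The arm moves only by the tool send_rows, never from a script. Its argument "series" is a list of rows, each a list of 3 entries, a list of its own where there are three numbers: the turn, a rotation vector about the world's x, y, z in degrees, then the shift along the world's x, y, z in mm, then the closure, from -1 (fully open) to 1 (shut), so that 0 is half open. In form: [[[rx, ry, rz], [dx, dy, dz], gripper], ...]. A call has 1 to 10 rows; each row is the pose to reach, as a shift and turn from the pose commanded when the call began; what a row does not reach only later rows make up. A row lasts 1/8 s, in which the tool goes at most 62.5 mm and 10.7 degrees, less where a joint would pass 70% of its speed; a pose out of reach is approached as far as the arm can. A call with a gripper value outside its range is refused whole. The fingers move at their own pace and stop on an object; the grip force is fixed at half the most. Time passes only in rows, so rows that repeat a pose let the fingers close. It gives the time, the measured TCP pose, the force, the opening and the grip force at its end, in the units of the state.
- telemetry.get_obs(): the state, without advancing time (a new reading comes with each control period).
- camera(name): name is "scene" or "top" or "wrist"; returns a dict with "pixels" (400x640x3 uint8, red, green, blue), "camera_matrix" (3x3 intrinsics, pixels), "xyz" and "orientation" of the camera in the world. Camera axes: x right, y up, looking along -z (the intrinsics and any distortion apply to the point x, -y, -z); pixel columns grow to the right and rows downward; lengths in m; the calibration is good to about 2 mm. A picture is of the moment at which its call begins. There is no depth.
- ctrl.hand_in(): hands the job in; it is judged then, once.
Trained networks look in the newest picture that a camera, given by its name, has taken for a name from the list of things; names that differ only in an ending like _2 or _b are one class to them, and where a whole thing is asked for, a point or a joint stands for the part that bears it (a point fixed in the world has none). Each returns a list of dicts, best first, with "conf" (0 to 1); they miss things now and then, are a little off and sometimes report something else, mostly with a low value. They report only what shows in the picture. A call takes as long as a camera call.
- spotter.boxes_of(thing, camera): "xyz" ([x, y, z] in m, in world coordinates, good to about 4 mm: the middle of the surface that is visible of it).
- spotter.landmark_of(thing, camera): "xyz" ([x, y, z] in m, in world coordinates, good to about 4 mm: a listed point, or the origin of a listed thing).
The state is a dict: "time_s": time; "q": joint angles; "dq": joint speeds; "joint_efforts": joint torques, N m; "eef_pos": TCP position; "eef_rot": TCP orientation; "wrist_force": force on the tool from outside, world axes, zero at the start; "torque": the same for the moment, N m; "opening": opening from 0.0 (shut) to 1.0 (fully open); "grasp_force": force on a finger pad.
Only numpy, scipy, OpenCV 4.12 (cv2) and the standard library are available. Lean on these libraries where they do the work, as an engineer would, in place of code of your own. Each camera call takes 0.05 s, during which the arm holds its last target. There are 200 camera calls.

## Working session

There is one attempt and no reset: what is moved stays moved. The work goes in short steps, Python scripts to look and compute and a tool call to move; the robot and the scene stay as the last step left them, time stands still between calls to the robot, and variables do not carry over. Pictures are saved under pics/ and viewed, at most 14 in all, crops included, and the job is handed in when it is done.

Besides the shell and the picture viewer there is one more tool, called after ">>>" as name(argument=value, ...), one argument or row to a line, values as JSON. send_rows: Moves the arm, as the interface text tells. Its arguments: {"type":"object","properties":{"series":{"type":"array","items":{"type":"array"}}},"required":["series"]}

```bash
mkdir -p pics
cat > h.py <<'E'
import numpy as np, cv2
from bench import telemetry, camera, ctrl, spotter
def snap(cam,fn):
    c=camera(cam); cv2.imwrite('pics/'+fn,c['pixels'][:,:,::-1]); return c
def show(things,cam,n=3):
    for t in things:
        try: r=spotter.landmark_of(t,cam)
        except Exception as e: r=[];print(t,e)
        print(cam,t,[(np.round(np.array(d['xyz'])*1000).astype(int).tolist(),round(d['conf'],2)) for d in r[:n]])
E
python3 - <<'E'
from h import *
o=telemetry.get_obs(); print(o['time_s'],o['eef_pos'],o['eef_rot'],o['wrist_force'])
for cam in ['top','scene']:
    c=snap(cam,cam+'0.png'); print(c['camera_matrix'],c['xyz'],c['orientation'])
    show(['pot','cup_a','coaster','home','fin_back','pad_face','cradle','ink_a','ink_b','water_jar','brush'],cam)
print(telemetry.get_obs()['time_s'])
E
```

```text
0.0 [0.24290512 0.52057409 0.23039099] [-3.30593664e-04  2.16647231e-01  9.76249575e-01 -7.96568533e-04] [ 0.3451093  -0.16653357 -0.74520108]
[[462.0622865    0.         318.9231804 ]
 [  0.         462.0622865  198.53149554]
 [  0.           0.           1.        ]] [ 0.39146841 -0.00305791  1.19851512] [-0.70222458 -0.07406389  0.06525717  0.70507921]
top pot [([556, 262, -2], 0.6)]
top cup_a [([594, -10, -1], 0.92), ([465, 88, 1], 0.9), ([548, -274, 7], 0.69)]
top coaster [([544, -279, 0], 0.6)]
top home [([625, -4, -1], 0.92)]
top fin_back [([449, -6, 64], 0.98)]
top pad_face [([518, -9, 38], 0.71)]
top cradle [([630, -5, -2], 0.59)]
top ink_a [([421, -176, 2], 0.72), ([407, -279, -2], 0.71)]
top ink_b [([421, -176, 2], 0.72), ([407, -279, -2], 0.71)]
top water_jar [([791, 176, 0], 0.97)]
top brush [([420, 328, 4], 0.95)]
[[376.06507006   0.         319.48556484]
 [  0.         376.06507006 199.50435156]
 [  0.           0.           1.        ]] [ 1.18498336 -0.39042759  0.64446736] [0.80522587 0.3713818  0.20110024 0.41622775]
scene pot [([418, 327, 3], 0.72), ([554, 264, -1], 0.63), ([407, -282, 1], 0.16)]
scene cup_a [([593, -13, -3], 0.96), ([460, 89, -2], 0.89), ([550, -270, 5], 0.7)]
scene coaster [([543, -277, 0], 0.6)]
scene home [([629, -10, -1], 0.93)]
scene fin_back [([447, -7, 62], 0.65)]
scene pad_face [([595, -11, -1], 0.7), ([521, -5, 41], 0.58)]
scene cradle [([627, -6, -4], 0.83)]
scene ink_a [([405, -282, -4], 0.79), ([422, -179, 0], 0.56), ([421, 326, 5], 0.23)]
scene ink_b [([405, -282, -4], 0.79), ([422, -179, 0], 0.56), ([421, 326, 5], 0.23)]
scene water_jar [([787, 178, 3], 0.59)]
scene brush []
1.2
```

View pics/top0.png

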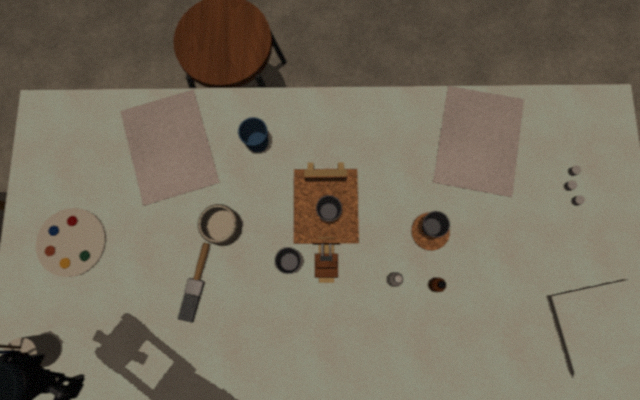

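View pics/scene0.png

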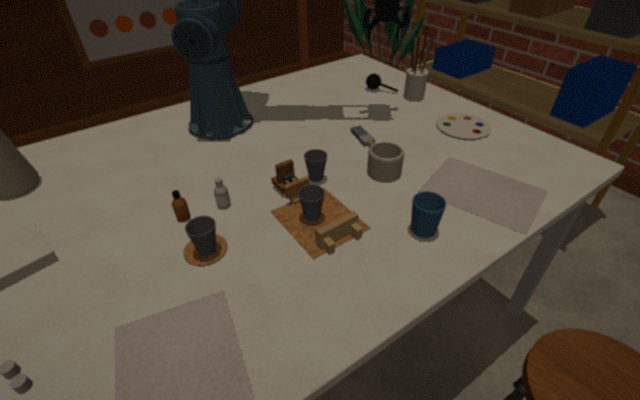

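The top view shows the cradle axis nearly straight up the image, with the backrest at (325,174) and the fin at (326,264). Cup_a is at (329,209), cup_b at (288,260), cup_c on the coaster at (433,226) and the pot at (219,224). The brush handle tip is near (206,245). The scene view agrees, and the spotter positions fit. I'll go above cup_a with the fingers along x.

>>> send_rows(
  series=[
    [[0,0,-7],[30,-46,0],-1],
    [[0,0,-14],[60,-92,0],-1],
    [[0,0,-21],[90,-138,0],-1],
    [[0,0,-28],[120,-184,0],-1],
    [[0,0,-36],[150,-230,0],-1],
    [[0,0,-44],[182,-278,0],-1],
    [[0,0,-52],[214,-326,0],-1],
    [[0,0,-60],[246,-374,0],-1],
    [[0,0,-65],[278,-422,0],-1],
    [[0,0,-65],[310,-470,0],-1],
  ],
)

```text
time_s: 2.45
eef_pos: [0.5542, 0.0493, 0.2316]
eef_rot: [0.0, 0.708, 0.707, 0.0]
wrist_force: [0.5, 0.9, 0.2]
opening: 1.0
grasp_force: 0.0
```

>>> send_rows(
  series=[
    [[0,0,0],[30,-40,0],-1],
    [[0,0,0],[40,-62,0],-1],
    [[0,0,0],[40,-62,0],-1],
    [[0,0,0],[40,-62,0],-1],
  ],
)

```text
time_s: 2.95
eef_pos: [0.5925, -0.0098, 0.2311]
eef_rot: [-0.001, 0.707, 0.707, -0.0]
wrist_force: [1.7, 0.8, 0.1]
opening: 0.996
grasp_force: 0.0
```

Run:
```python
from h import *
o=telemetry.get_obs(); print(o['time_s'],o['eef_pos'],o['eef_rot'],o['wrist_force'],o['opening'])
c=snap('wrist','w1.png'); print(c['xyz'],c['orientation'],c['camera_matrix'][0])
show(['cup_a','home','fin_back','pad_face','cradle'],'wrist')
```

```text
2.95 [ 0.59248626 -0.00980248  0.23109648] [-5.45375705e-04  7.07022665e-01  7.07190675e-01 -5.95979461e-05] [1.66707296 0.82245545 0.06972561] 0.996149198552931
[0.59253869 0.07429313 0.37405074] [ 9.86578046e-01 -1.63290240e-01  8.30669524e-05 -2.23698885e-04] [303.77081803   0.         315.35200521]
wrist cup_a [([592, -8, -2], 0.93), ([551, -273, 3], 0.8), ([461, 83, -3], 0.57)]
wrist home [([630, -6, 1], 0.71)]
wrist fin_back [([443, -8, 65], 0.61)]
wrist pad_face [([519, -6, 36], 0.77)]
wrist cradle [([627, -6, 2], 0.71)]
```

View pics/w1.png

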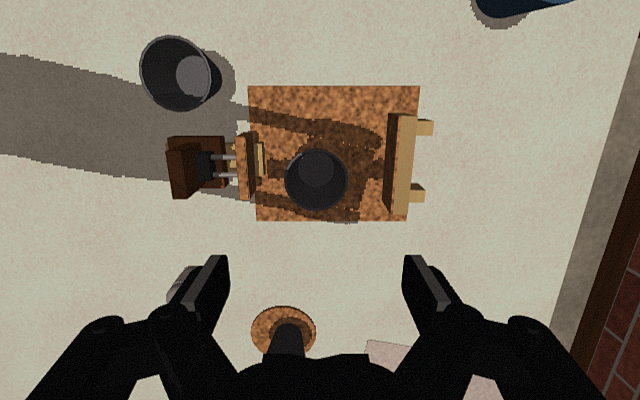

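The wrist view shows cup_a's rim centred near (316,179), with the mat corners at about (248,86), (420,86), (409,220) and (257,220). Both fingers are clear of it. I'll project these points.

```bash
cat >> h.py <<'E'
from scipy.spatial.transform import Rotation as R
def proj(c,uv,z):
    q=c['orientation']; r=R.from_quat([q[1],q[2],q[3],q[0]]); K=c['camera_matrix']
    d=r.apply([(uv[0]-K[0,2])/K[0,0],-(uv[1]-K[1,2])/K[1,1],-1]); p=np.array(c['xyz'])
    return np.round((p+d*(z-p[2])/d[2])*1000,1)
E
python3 - <<'E'
from h import *
c=camera('wrist')
for n,uv,z in [('m1',(248,86),0),('m2',(420,86),0),('m3',(409,220),0),('m4',(257,220),0),('cupL',(285,179),.078),('cupR',(347,179),.078),('cuptop',(316,149),.078),('cupbot',(316,210),.078),('cupbL',(139,73),.078),('cupbR',(212,73),.078),('cupbT',(180,36),.078),('cupbB',(180,110),.078)]:
    print(n,proj(c,uv,z))
E
```

```text
m1 [515.1  80.    0. ]
m2 [714.7  80.1   0. ]
m3 [718.8 -89.    0. ]
m4 [515.1 -88.9   0. ]
cupL [562.4  -9.8  78. ]
cupR [625.2  -9.9  78. ]
cuptop [593.8  20.7  78. ]
cupbot [593.9 -43.6  78. ]
cupbL [433.4  89.9  78. ]
cupbR [499.5  89.9  78. ]
cupbT [474.8 120.   78. ]
cupbB [465.9  57.6  78. ]
```

>>> send_rows(
  series=[
    [[0,0,0],[1,-1,-50],-1],
    [[0,0,0],[1,-1,-100],-1],
    [[0,0,0],[1,-1,-140],-1],
    [[0,0,0],[1,-1,-170],-1],
    [[0,0,0],[1,-1,-183],-1],
    [[0,0,0],[1,-1,-183],-1],
    [[0,0,0],[1,-1,-183],1],
    [[0,0,0],[1,-1,-183],1],
    [[0,0,0],[1,-1,-183],1],
    [[0,0,0],[1,-1,-183],1],
  ],
)

```text
time_s: 4.55
eef_pos: [0.5956, -0.0123, 0.051]
eef_rot: [0.001, 0.707, 0.707, 0.001]
wrist_force: [-3.7, 0.4, 7.1]
opening: 0.733
grasp_force: 63.4
```

>>> send_rows(
  series=[
    [[0,0,0],[0,0,0],1],
    [[0,0,0],[0,0,0],1],
    [[0,0,0],[0,0,20],1],
    [[0,0,0],[0,0,50],1],
    [[0,0,0],[0,0,90],1],
    [[0,0,0],[0,0,130],1],
    [[0,0,0],[0,0,130],1],
  ],
)

```text
time_s: 5.42
eef_pos: [0.5974, -0.0125, 0.1846]
eef_rot: [0.004, 0.707, 0.707, 0.003]
wrist_force: [-0.2, 0.1, -0.9]
opening: 0.732
grasp_force: 65.6
```

```bash
python3 - <<'E'
from h import *
c=snap('wrist','w2.png'); c=snap('scene','s2.png')
show(['cup_a','coaster','home'],'scene')
E
python3 -c "
import cv2;a=cv2.imread('pics/w2.png');b=cv2.imread('pics/s2.png')[100:300,150:450];b=cv2.resize(b,(600,400))
a=cv2.resize(a,(320,200));b[:133,:213]=cv2.resize(a,(213,133));cv2.imwrite('pics/c2.png',b)"
```

```text
scene cup_a [([547, -272, 4], 0.71), ([596, -12, 128], 0.69), ([465, 87, 0], 0.41)]
scene coaster [([540, -276, 3], 0.83)]
scene home [([630, -10, 1], 0.65)]
```

View pics/c2.png

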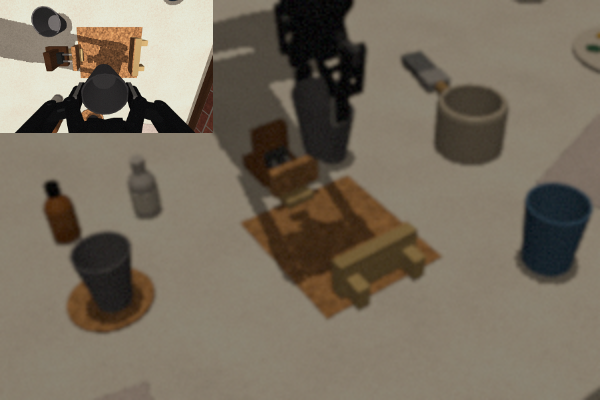

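Cup_a is held upright above the cradle. Next I'll go over the coaster.

>>> send_rows(
  series=[
    [[0,0,0],[-6,-40,0],1],
    [[0,0,0],[-14,-85,0],1],
    [[0,0,0],[-24,-130,0],1],
    [[0,0,0],[-32,-175,0],1],
    [[0,0,0],[-40,-220,0],1],
    [[0,0,0],[-46,-250,0],1],
    [[0,0,0],[-48,-260,0],1],
    [[0,0,0],[-48,-260,0],1],
    [[0,0,0],[-48,-260,0],1],
  ],
)

```text
time_s: 6.8
eef_pos: [0.5464, -0.2706, 0.1779]
eef_rot: [-0.001, 0.707, 0.707, 0.0]
wrist_force: [-0.1, -0.8, -0.9]
opening: 0.733
grasp_force: 65.6
```

Run:
```python
from h import *
o=telemetry.get_obs(); print(o['time_s'],o['eef_pos'],o['wrist_force'])
c=snap('wrist','w3.png'); s=snap('scene','s3.png')
show(['cup_a','coaster'],'scene');show(['cup_a','coaster'],'wrist');camera('top');show(['cup_a','coaster'],'top')
a=s['pixels'][170:290,130:290,::-1];a=cv2.resize(a,(400,300));b=cv2.resize(c['pixels'][:,:,::-1],(400,250))
cv2.imwrite('pics/c3.png',np.vstack([a,b]))
```

```text
6.8 [ 0.54639845 -0.27056462  0.17786086] [-0.14903588 -0.79948374 -0.93680063]
scene cup_a [([466, 86, 0], 0.77), ([550, -272, 2], 0.71), ([546, -270, 125], 0.6)]
scene coaster [([543, -278, -1], 0.83)]
wrist cup_a [([551, -269, 4], 0.71), ([546, -268, 127], 0.69)]
wrist coaster [([542, -275, -2], 0.7)]
top cup_a [([467, 86, 0], 0.55), ([550, -274, 6], 0.46), ([543, -271, 126], 0.39)]
top coaster [([545, -280, -1], 0.72)]
```

View pics/c3.png

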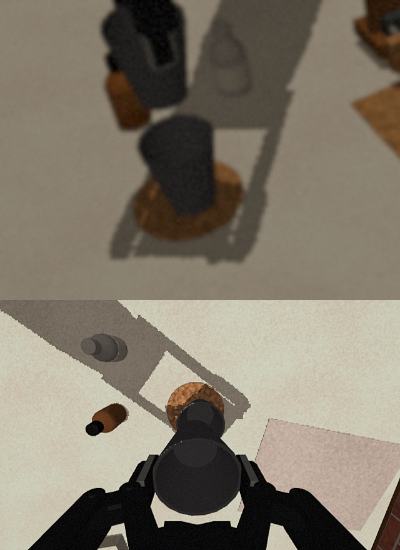

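Cup_a hangs just over cup_c, about 4 mm short in x. I'll lower it in and release.

>>> send_rows(
  series=[
    [[0,0,0],[4,-2,-10],1],
    [[0,0,0],[4,-2,-35],1],
    [[0,0,0],[4,-2,-60],1],
    [[0,0,0],[4,-2,-75],1],
    [[0,0,0],[4,-2,-84],1],
    [[0,0,0],[4,-2,-90],1],
    [[0,0,0],[4,-2,-90],1],
  ],
)

```text
time_s: 8.12
eef_pos: [0.5504, -0.274, 0.0884]
eef_rot: [0.0, 0.707, 0.707, 0.0]
wrist_force: [0.5, -0.5, -0.2]
opening: 0.731
grasp_force: 65.6
```

Run:
```python
from h import *
o=telemetry.get_obs(); print(o['time_s'],o['eef_pos'],o['wrist_force'])
camera('scene');show(['cup_a'],'scene')
```

```text
8.125 [ 0.55036655 -0.27401663  0.08836066] [ 0.46905874 -0.46982748 -0.15289241]
scene cup_a [([549, -275, 37], 0.66), ([545, -271, 4], 0.66), ([465, 85, 0], 0.61)]
```

>>> send_rows(
  series=[
    [[0,0,0],[0,0,-3],1],
    [[0,0,0],[0,0,-3],1],
    [[0,0,0],[0,0,-3],-1],
    [[0,0,0],[0,0,-3],-1],
    [[0,0,0],[0,0,-3],-1],
    [[0,0,0],[0,0,30],-1],
    [[0,0,0],[0,0,80],-1],
    [[0,0,0],[0,0,120],-1],
    [[0,0,0],[0,20,130],-1],
  ],
)

```text
time_s: 9.35
eef_pos: [0.5516, -0.2556, 0.2219]
eef_rot: [0.003, 0.708, 0.706, 0.0]
wrist_force: [-0.2, 0.0, -0.3]
opening: 0.996
grasp_force: 0.0
```

Run:
```python
from h import *
o=telemetry.get_obs(); print(o['time_s'],o['eef_pos'],o['wrist_force'])
c=snap('wrist','w4.png');s=snap('scene','s4.png');show(['cup_a'],'scene');show(['cup_a'],'wrist')
a=s['pixels'][170:290,130:290,::-1];a=cv2.resize(a,(400,300));b=cv2.resize(c['pixels'][:,:,::-1],(400,250))
cv2.imwrite('pics/c4.png',np.vstack([a,b]))
```

```text
9.35 [ 0.55163204 -0.2555686   0.22194402] [-0.21130357  0.01852473 -0.27357942]
scene cup_a [([465, 86, -2], 0.82), ([549, -275, 2], 0.7), ([552, -272, 31], 0.67)]
wrist cup_a [([550, -269, 30], 0.82), ([553, -273, 7], 0.57)]
```

View pics/c4.png

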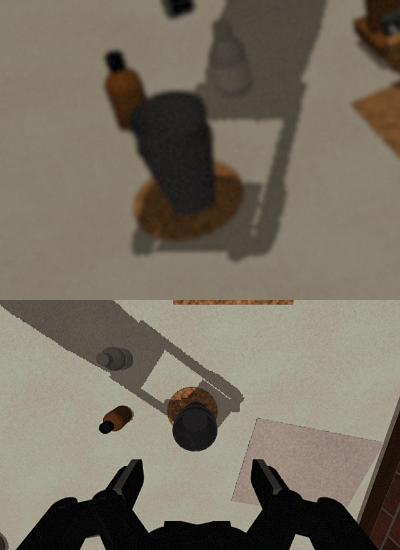

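Cup_a is nested in cup_c (rim pair at about (172,100) in the crop), and the spotter has its foot at 31 mm. Now cup_b.

>>> send_rows(
  series=[
    [[0,0,0],[-12,40,0],-1],
    [[0,0,0],[-25,95,0],-1],
    [[0,0,0],[-38,150,0],-1],
    [[0,0,0],[-51,205,0],-1],
    [[0,0,0],[-64,255,0],-1],
    [[0,0,0],[-76,300,0],-1],
    [[0,0,0],[-84,332,0],-1],
    [[0,0,0],[-86,343,0],-1],
    [[0,0,0],[-86,343,0],-1],
  ],
)

```text
time_s: 10.68
eef_pos: [0.4638, 0.089, 0.2173]
eef_rot: [-0.001, 0.707, 0.707, -0.001]
wrist_force: [-0.0, -0.1, -0.2]
opening: 0.998
grasp_force: 0.0
```

Run:
```python
from h import *
o=telemetry.get_obs(); print(o['time_s'],o['eef_pos'],o['wrist_force'])
camera('wrist');camera('top');show(['cup_b'],'wrist');show(['cup_b'],'top')
```

```text
10.675 [0.46384897 0.08904794 0.21726918] [-0.04517665 -0.08019002 -0.24049198]
wrist cup_b [([460, 84, -3], 0.68)]
top cup_b [([548, -274, 32], 0.76), ([544, -278, -4], 0.73), ([547, -273, 5], 0.59)]
```

>>> send_rows(
  series=[
    [[0,0,0],[1,-2,-50],-1],
    [[0,0,0],[1,-2,-100],-1],
    [[0,0,0],[1,-2,-140],-1],
    [[0,0,0],[1,-2,-162],-1],
    [[0,0,0],[1,-2,-170],-1],
    [[0,0,0],[1,-2,-170],-1],
    [[0,0,0],[1,-2,-170],1],
    [[0,0,0],[1,-2,-170],1],
    [[0,0,0],[1,-2,-170],1],
    [[0,0,0],[1,-2,-170],1],
  ],
)

```text
time_s: 12.12
eef_pos: [0.4664, 0.087, 0.0505]
eef_rot: [0.001, 0.707, 0.707, 0.001]
wrist_force: [-3.8, -0.7, 11.6]
opening: 0.736
grasp_force: 62.4
```

>>> send_rows(
  series=[
    [[0,0,0],[0,0,0],1],
    [[0,0,0],[0,0,0],1],
    [[0,0,0],[0,0,20],1],
    [[0,0,0],[0,0,60],1],
    [[0,0,0],[0,0,110],1],
    [[0,0,0],[0,0,150],1],
    [[0,0,0],[0,0,160],1],
    [[0,0,0],[0,0,160],1],
  ],
)

```text
time_s: 13.12
eef_pos: [0.4654, 0.0871, 0.2087]
eef_rot: [0.001, 0.707, 0.707, 0.001]
wrist_force: [0.9, -0.3, -1.4]
opening: 0.735
grasp_force: 65.8
```

Run:
```python
from h import *
camera('scene');show(['cup_b'],'scene')
```

```text
scene cup_b [([548, -275, 30], 0.95), ([462, 87, 159], 0.78), ([549, -273, 3], 0.75)]
```

>>> send_rows(
  series=[
    [[0,0,0],[10,-40,0],1],
    [[0,0,0],[23,-95,0],1],
    [[0,0,0],[36,-150,0],1],
    [[0,0,0],[49,-205,0],1],
    [[0,0,0],[61,-255,0],1],
    [[0,0,0],[72,-305,0],1],
    [[0,0,0],[81,-342,0],1],
    [[0,0,0],[85,-360,0],1],
    [[0,0,0],[85,-360,0],1],
    [[0,0,0],[85,-360,0],1],
  ],
)

```text
time_s: 14.48
eef_pos: [0.5499, -0.2713, 0.2076]
eef_rot: [-0.001, 0.707, 0.707, 0.0]
wrist_force: [0.1, -0.2, -0.7]
opening: 0.739
grasp_force: 65.7
```

Run:
```python
from h import *
o=telemetry.get_obs(); print(o['time_s'],o['eef_pos'],o['wrist_force'])
for c in ['scene','wrist','top']: camera(c);show(['cup_b'],c)
```

```text
14.475 [ 0.54990795 -0.27128724  0.20761779] [ 0.09232648 -0.18407197 -0.67319644]
scene cup_b [([549, -275, 30], 0.77), ([549, -270, 5], 0.7), ([547, -271, 156], 0.59)]
wrist cup_b [([552, -266, 30], 0.61), ([544, -275, 155], 0.58)]
top cup_b [([547, -268, 157], 0.6), ([546, -274, 7], 0.37)]
```

>>> send_rows(
  series=[
    [[0,0,0],[3,-2,-15],1],
    [[0,0,0],[3,-2,-40],1],
    [[0,0,0],[3,-2,-62],1],
    [[0,0,0],[3,-2,-78],1],
    [[0,0,0],[3,-2,-88],1],
    [[0,0,0],[3,-2,-94],1],
    [[0,0,0],[3,-2,-95],1],
    [[0,0,0],[3,-2,-95],1],
  ],
)

```text
time_s: 15.78
eef_pos: [0.5535, -0.2752, 0.1138]
eef_rot: [0.0, 0.707, 0.707, 0.0]
wrist_force: [-0.8, -0.3, -1.2]
opening: 0.738
grasp_force: 65.7
```

Run:
```python
from h import *
camera('scene');show(['cup_b'],'scene')
```

```text
scene cup_b [([548, -271, 1], 0.94), ([553, -275, 63], 0.9), ([554, -273, 30], 0.68)]
```

>>> send_rows(
  series=[
    [[0,0,0],[0,0,-3],1],
    [[0,0,0],[0,0,-3],1],
    [[0,0,0],[0,0,-3],-1],
    [[0,0,0],[0,0,-3],-1],
    [[0,0,0],[0,0,-3],-1],
    [[0,0,0],[0,0,30],-1],
    [[0,0,0],[0,0,75],-1],
    [[0,0,0],[0,0,120],-1],
    [[0,0,0],[0,20,130],-1],
  ],
)

```text
time_s: 17.0
eef_pos: [0.5548, -0.2567, 0.2475]
eef_rot: [0.004, 0.708, 0.706, 0.0]
wrist_force: [0.6, -0.4, 0.3]
opening: 1.003
grasp_force: 0.0
```

Run:
```python
from h import *
o=telemetry.get_obs(); print(o['time_s'],o['eef_pos'],o['wrist_force'])
s=snap('scene','s5.png');show(['cup_a'],'scene')
s=s['pixels'][170:290,130:290,::-1];cv2.imwrite('pics/c5.png',cv2.resize(s,(400,300)))
c=camera('top');show(['cup_a','pot'],'top')
print('brush tip',proj(c,(206,245),.01))
```

```text
17.0 [ 0.55478569 -0.25672745  0.24753394] [ 0.55179495 -0.36010353  0.26011496]
scene cup_a [([552, -272, 31], 0.85), ([550, -276, 58], 0.65), ([547, -272, 4], 0.58)]
top cup_a [([551, -275, 58], 0.65), ([446, -6, 64], 0.46)]
top pot [([552, 263, 0], 0.98)]
brush tip [508.5 303.1  10. ]
```

View pics/c5.png

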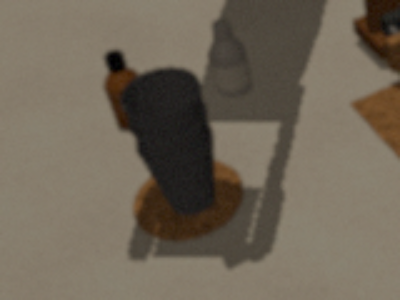

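Stack of three is seated on the coaster: feet at 4, 31 and 58 mm. Moving behind the pot.

>>> send_rows(
  series=[
    [[0,0,1],[-1,40,0],0],
    [[0,0,2],[-2,100,0],0],
    [[0,0,3],[-3,160,0],0],
    [[0,0,4],[-4,220,0],0],
    [[0,0,5],[-6,280,0],0],
    [[0,0,6],[-8,340,0],0],
    [[0,0,7],[-10,400,0],0],
    [[0,0,8],[-12,460,0],0],
    [[0,0,9],[-13,520,0],0],
    [[0,0,9.5],[-14,575,0],0],
  ],
)

```text
time_s: 18.5
eef_pos: [0.5384, 0.3215, 0.2411]
eef_rot: [-0.001, 0.646, 0.763, -0.001]
wrist_force: [1.4, -0.6, 0.9]
opening: 0.501
grasp_force: 0.0
```

>>> send_rows(
  series=[
    [[0,0,0],[0,30,0],0],
    [[0,0,0],[0,37,0],0],
    [[0,0,0],[0,37,0],0],
    [[0,0,0],[0,37,0],0],
  ],
)

```text
time_s: 19.0
eef_pos: [0.5395, 0.3556, 0.2428]
eef_rot: [-0.0, 0.647, 0.763, -0.001]
wrist_force: [0.1, -0.3, 0.6]
opening: 0.499
grasp_force: 0.0
```

Run:
```python
from h import *
o=telemetry.get_obs(); print(o['time_s'],o['eef_pos'],o['eef_rot'],o['wrist_force'],o['opening'])
c=snap('wrist','w6.png');show(['pot'],'wrist');camera('scene');show(['pot'],'scene')
```

```text
19.0 [0.53950855 0.35558254 0.2427955 ] [-4.17764120e-05  6.46871924e-01  7.62598487e-01 -5.08909829e-04] [ 0.12243449 -0.27948181  0.63415128] 0.4994344709564446
wrist pot [([557, 267, -2], 0.73)]
scene pot [([555, 262, -1], 0.63)]
```

View pics/w6.png

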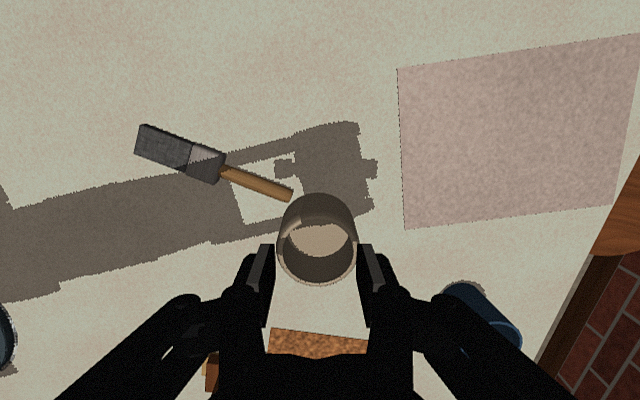

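The wrist view shows the pot rim around (317,240), the brush tip at (291,195) and fingers either side of the push line. I'll descend behind the pot.

>>> send_rows(
  series=[
    [[0,0,0],[0,0,-55],0],
    [[0,0,0],[0,0,-110],0],
    [[0,0,0],[0,0,-160],0],
    [[0,0,0],[0,0,-195],0],
    [[0,0,0],[0,0,-213],0],
    [[0,0,0],[0,0,-215],0],
    [[0,0,0],[1,-8,-215],0],
    [[0,0,0],[3,-16,-215],0],
    [[0,0,0],[4,-22,-215],0],
    [[0,0,0],[4,-26,-215],0],
  ],
)

```text
time_s: 20.45
eef_pos: [0.5437, 0.3305, 0.0289]
eef_rot: [0.0, 0.647, 0.763, 0.0]
wrist_force: [0.5, 0.5, -1.4]
opening: 0.499
grasp_force: 0.0
```

Run:
```python
from h import *
o=telemetry.get_obs(); print(o['time_s'],o['eef_pos'],o['wrist_force'])
c=snap('scene','s7.png')
a=cv2.resize(c['pixels'][100:220,300:460,::-1],(480,360))
w=camera('wrist'); cv2.imwrite('pics/c7.png',np.hstack([a,cv2.resize(w['pixels'][150:350,200:440,::-1],(320,267))[:, :] if 0 else cv2.resize(w['pixels'][130:370,210:420,::-1],(315,360))]))
```

```text
20.45 [0.54374576 0.33050854 0.02893695] [ 0.49440855  0.54070414 -1.35036195]
```

View pics/c7.png

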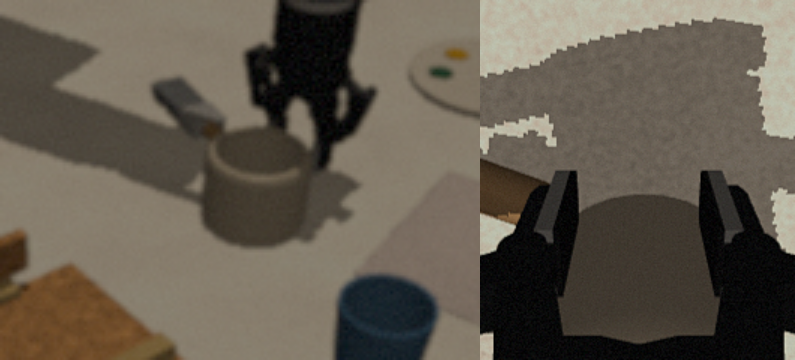

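Both fingers straddle the pot symmetrically and the brush is clear. Slow first contact.

>>> send_rows(
  series=[
    [[0,0,0],[0.5,-3,0],0],
    [[0,0,0],[1,-6,0],0],
    [[0,0,0],[1.5,-8,0],0],
    [[0,0,0],[1.7,-10,0],0],
    [[0,0,0],[2,-12,0],0],
    [[0,0,0],[2.3,-14,0],0],
    [[0,0,0],[2.7,-16,0],0],
    [[0,0,0],[3.2,-19,0],0],
    [[0,0,0],[3.7,-22,0],0],
    [[0,0,0],[4.2,-25,0],0],
  ],
)

```text
time_s: 21.8
eef_pos: [0.5475, 0.3059, 0.0283]
eef_rot: [-0.0, 0.646, 0.763, 0.0]
wrist_force: [0.1, 1.8, -1.1]
opening: 0.5
grasp_force: 0.9
```

Run:
```python
from h import *
o=telemetry.get_obs(); print(o['time_s'],o['eef_pos'],o['wrist_force'])
for c in ['scene','top']: camera(c);show(['pot'],c)
```

```text
21.8 [0.54746581 0.30589775 0.02830334] [ 0.11755095  1.78981333 -1.09088268]
scene pot [([554, 253, -1], 0.82), ([418, 324, 2], 0.25)]
top pot [([556, 252, 1], 0.58)]
```

>>> send_rows(
  series=[
    [[0,0,0],[0.5,-3,0],0],
    [[0,0,0],[1.4,-8,0],0],
    [[0,0,0],[2.4,-14,0],0],
    [[0,0,0],[3.4,-20,0],0],
    [[0,0,0],[4.4,-26,0],0],
    [[0,0,0],[5.4,-32,0],0],
    [[0,0,0],[6.4,-38,0],0],
    [[0,0,0],[7.4,-44,0],0],
    [[0,0,0],[8.4,-50,0],0],
    [[0,0,0],[9.4,-56,0],0],
  ],
)

```text
time_s: 23.25
eef_pos: [0.5569, 0.2496, 0.0283]
eef_rot: [-0.0, 0.646, 0.763, -0.0]
wrist_force: [0.2, 1.8, -0.6]
opening: 0.498
grasp_force: 1.0
```

>>> send_rows(
  series=[
    [[0,0,0],[1,-6,0],0],
    [[0,0,0],[2,-12,0],0],
    [[0,0,0],[3,-18,0],0],
    [[0,0,0],[4,-24,0],0],
    [[0,0,0],[5,-30,0],0],
    [[0,0,0],[6,-36,0],0],
    [[0,0,0],[7,-42,0],0],
    [[0,0,0],[8,-48,0],0],
    [[0,0,0],[9,-54,0],0],
    [[0,0,0],[10,-60,0],0],
  ],
)

```text
time_s: 24.5
eef_pos: [0.5669, 0.1896, 0.0283]
eef_rot: [-0.0, 0.646, 0.763, -0.0]
wrist_force: [-0.1, 2.4, -0.1]
opening: 0.503
grasp_force: 1.0
```

Run:
```python
from h import *
o=telemetry.get_obs(); print(o['time_s'],o['eef_pos'],o['wrist_force'])
for c in ['scene','top']: camera(c);show(['pot'],c)
```

```text
24.5 [0.5668631  0.18964278 0.02826827] [-0.11917304  2.35801595 -0.05056621]
scene pot [([574, 138, -4], 0.92)]
top pot [([574, 132, 1], 0.69)]
```

>>> send_rows(
  series=[
    [[0,0,0],[1,-6,0],0],
    [[0,0,0],[2,-12,0],0],
    [[0,0,0],[3,-18,0],0],
    [[0,0,0],[4,-24,0],0],
    [[0,0,0],[5,-30,0],0],
    [[0,0,0],[6,-36,0],0],
    [[0,0,0],[7,-42,0],0],
    [[0,0,0],[8,-48,0],0],
    [[0,0,0],[9,-54,0],0],
    [[0,0,0],[10,-60,0],0],
  ],
)

```text
time_s: 25.95
eef_pos: [0.5769, 0.1297, 0.0283]
eef_rot: [-0.0, 0.646, 0.763, -0.0]
wrist_force: [-0.0, 2.9, -0.3]
opening: 0.497
grasp_force: 1.0
```

>>> send_rows(
  series=[
    [[0,0,0],[1,-6,0],0],
    [[0,0,0],[2,-12,0],0],
    [[0,0,0],[3,-18,0],0],
    [[0,0,0],[4,-24,0],0],
    [[0,0,0],[5,-30,0],0],
    [[0,0,0],[6,-36,0],0],
    [[0,0,0],[7,-42,0],0],
    [[0,0,0],[8,-48,0],0],
    [[0,0,0],[9,-54,0],0],
    [[0,0,0],[9.5,-58,0],0],
  ],
)

```text
time_s: 27.2
eef_pos: [0.5864, 0.0716, 0.0283]
eef_rot: [0.0, 0.646, 0.763, -0.0]
wrist_force: [-0.5, 3.2, 0.2]
opening: 0.501
grasp_force: 1.0
```

Run:
```python
from h import *
o=telemetry.get_obs(); print(o['time_s'],o['eef_pos'],o['wrist_force'])
for c in ['scene','top','wrist']: camera(c);show(['pot','home','pad_face'],c)
```

```text
27.2 [0.58641964 0.07157235 0.02827142] [-0.54967259  3.19400888  0.2258741 ]
scene pot [([592, 19, 2], 0.64), ([519, -6, 44], 0.26)]
scene home [([632, -8, 0], 0.64)]
scene pad_face [([518, -7, 41], 0.7), ([629, -8, 3], 0.63)]
top pot [([594, 16, 0], 0.62), ([406, -282, -4], 0.56)]
top home []
top pad_face [([518, -9, 38], 0.56), ([421, 326, 4], 0.45)]
wrist pot [([596, 22, 3], 0.88)]
wrist home []
wrist pad_face []
```

>>> send_rows(
  series=[
    [[0,0,0],[0.8,-5,0],0],
    [[0,0,0],[1.7,-10,0],0],
    [[0,0,0],[2.5,-15,0],0],
    [[0,0,0],[3.2,-19,0],0],
    [[0,0,0],[3.7,-22,0],0],
    [[0,0,0],[4,-24,0],0],
    [[0,0,0],[4,-24,0],0],
  ],
)

```text
time_s: 28.68
eef_pos: [0.5903, 0.0477, 0.0283]
eef_rot: [0.0, 0.646, 0.763, -0.0]
wrist_force: [-0.2, 1.6, -0.1]
opening: 0.5
grasp_force: 0.3
```

Run:
```python
from h import *
o=telemetry.get_obs(); print(o['time_s'],o['eef_pos'],o['wrist_force'])
for c in ['scene','top','wrist']: show(['pot'],c) if camera(c) else 0
c=snap('top','t8.png')
s=snap('scene','s8.png')
a=cv2.resize(c['pixels'][150:300,260:400,::-1],(392,420)); b=cv2.resize(s['pixels'][130:270,240:380,::-1],(392,420))
cv2.imwrite('pics/c8.png',np.hstack([a,b]))
```

```text
28.675 [0.5903484  0.04772817 0.02825627] [-0.16097938  1.58405019 -0.09290256]
scene pot [([596, -4, 0], 0.74), ([625, -7, -1], 0.48)]
top pot [([595, -6, -1], 0.97), ([628, -6, -2], 0.43)]
wrist pot [([599, -3, -3], 0.73)]
```

View pics/c8.png

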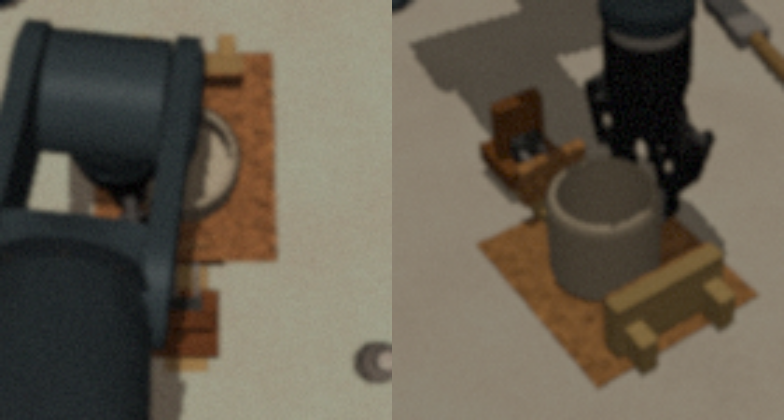

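Pot is in the slot at about (596,-5), with the pad and backrest clear on both sides. I'll retreat, then measure with a clear top view.

>>> send_rows(
  series=[
    [[0,0,0],[-0.7,4,0],0],
    [[0,0,0],[-2,14,0],0],
    [[0,0,0],[-6,35,0],0],
    [[0,0,0],[-12,65,0],0],
    [[0,0,0],[-16,90,0],0],
    [[0,0,0],[-20,92,50],0],
    [[0,0,0],[-40,92,105],0],
    [[0,0,0],[-80,92,150],0],
    [[0,0,10],[-130,92,160],0.5],
    [[0,0,20],[-170,80,160],1],
  ],
)

```text
time_s: 30.32
eef_pos: [0.4189, 0.1296, 0.1895]
eef_rot: [0.001, 0.5, 0.866, 0.001]
wrist_force: [-0.7, -0.0, 0.6]
opening: 0.082
grasp_force: 0.0
```

>>> send_rows(
  series=[
    [[0,0,10],[0,0,0],1],
    [[0,0,20],[0,0,0],1],
    [[0,0,30],[-2,0,0],1],
    [[0,0,40],[-3,0,0],1],
    [[0,0,50],[-3,0,0],1],
    [[0,0,60.5],[-3,0,0],1],
    [[0,0,60.5],[-3,0,0],1],
  ],
)

```text
time_s: 31.2
eef_pos: [0.4168, 0.129, 0.1883]
eef_rot: [-0.0, 0.0, 1.0, 0.0]
wrist_force: [0.0, -0.0, -0.0]
opening: 0.002
grasp_force: 0.0
```

Run:
```python
from h import *
o=telemetry.get_obs(); print(o['time_s'],o['eef_pos'],o['eef_rot'],o['opening'])
c=snap('top','t9.png');show(['pot','home','fin_back','pad_face','cradle'],'top')
camera('scene');show(['pot','home','fin_back','pad_face','cradle'],'scene')
camera('wrist');show(['pot','home','fin_back','pad_face','cradle'],'wrist')
cv2.imwrite('pics/c9.png',cv2.resize(c['pixels'][150:290,270:390,::-1],(514,600),interpolation=cv2.INTER_CUBIC))
```

```text
31.2 [0.41683449 0.12899542 0.18826729] [-2.60402271e-05  4.80740494e-04  9.99999880e-01  9.19279334e-05] 0.0017544908861048657
top pot [([599, -6, 1], 0.6), ([406, -280, -2], 0.41)]
top home [([629, -4, 1], 0.79), ([550, -272, 58], 0.46), ([421, -174, 2], 0.25)]
top fin_back [([444, -7, 65], 0.79), ([515, -6, 37], 0.43)]
top pad_face [([521, -9, 38], 0.55)]
top cradle [([628, -3, -2], 0.68)]
scene pot [([596, -7, 3], 0.62), ([789, 177, 1], 0.34)]
scene home [([631, -9, -2], 0.78), ([548, -273, 1], 0.61)]
scene fin_back [([447, -4, 65], 0.59)]
scene pad_face [([519, -6, 41], 0.76)]
scene cradle [([626, -4, -2], 0.81)]
wrist pot [([599, -5, -1], 0.56)]
wrist home []
wrist fin_back [([446, -6, 66], 0.78)]
wrist pad_face [([521, -6, 39], 0.68)]
wrist cradle []
```

View pics/c9.png

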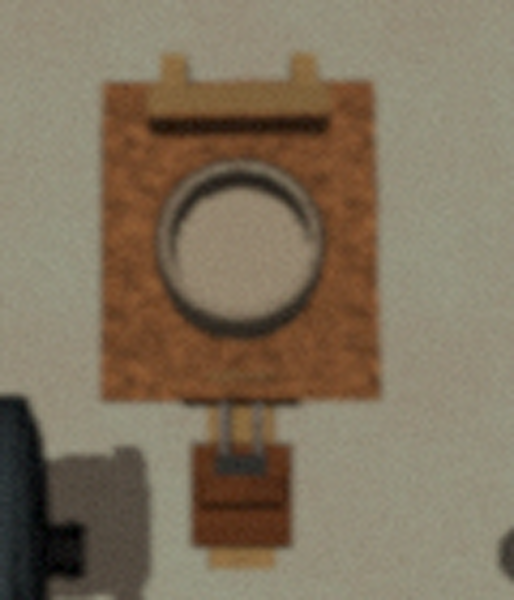

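The top crop has the pot rim centred at column 240, the backrest spanning 150–330 (centre 240) and the carriage near 242, so all are aligned to about 1 mm. Moving behind the fin.

>>> send_rows(
  series=[
    [[0,0,0],[0,-40,0],1],
    [[0,0,0],[0,-90,0],1],
    [[0,0,0],[0,-125,0],1],
    [[0,0,0],[0,-135,0],1],
    [[0,0,0],[0,-135,-40],1],
    [[0,0,0],[0,-135,-90],1],
    [[0,0,0],[0,-135,-125],1],
    [[0,0,0],[0,-135,-141],1],
    [[0,0,0],[4,-135,-141],1],
    [[0,0,0],[8,-135,-141],1],
  ],
)

```text
time_s: 33.35
eef_pos: [0.4264, -0.0068, 0.0481]
eef_rot: [0.001, 0.0, 1.0, -0.0]
wrist_force: [-0.1, 0.2, 1.5]
opening: -0.001
grasp_force: 0.0
```

>>> send_rows(
  series=[
    [[0,0,0],[2,0,0],1],
    [[0,0,0],[4,0,0],1],
    [[0,0,0],[6,0,0],1],
    [[0,0,0],[8,0,0],1],
  ],
)

```text
time_s: 33.85
eef_pos: [0.4335, -0.007, 0.0474]
eef_rot: [0.0, 0.0, 1.0, -0.0]
wrist_force: [-0.5, -0.6, -0.3]
opening: 0.003
grasp_force: 0.0
```

>>> send_rows(
  series=[
    [[0,0,0],[2,0,0],1],
    [[0,0,0],[4,0,0],1],
    [[0,0,0],[6,0,0],1],
  ],
)

```text
time_s: 34.22
eef_pos: [0.4368, -0.0067, 0.0467]
eef_rot: [-0.003, -0.0, 1.0, 0.0]
wrist_force: [-9.9, -2.0, 7.6]
opening: -0.0
grasp_force: 5.1
```

>>> send_rows(
  series=[
    [[0,0,0],[3,0,0],1],
    [[0,0,0],[6,0,0],1],
    [[0,0,0],[9,0,0],1],
    [[0,0,0],[12,0,0],1],
    [[0,0,0],[15,0,0],1],
    [[0,0,0],[17,0,0],1],
    [[0,0,0],[19,0,0],1],
    [[0,0,0],[21,0,0],1],
    [[0,0,0],[23,0,0],1],
    [[0,0,0],[25,0,0],1],
  ],
)

```text
time_s: 35.48
eef_pos: [0.4616, -0.0067, 0.0466]
eef_rot: [-0.003, -0.0, 1.0, 0.0]
wrist_force: [-10.0, -2.0, 7.1]
opening: -0.002
grasp_force: 5.1
```

>>> send_rows(
  series=[
    [[0,0,0],[2,0,0],1],
    [[0,0,0],[4,0,0],1],
    [[0,0,0],[6,0,0],1],
    [[0,0,0],[8,0,0],1],
    [[0,0,0],[10,0,0],1],
    [[0,0,0],[12,0,0],1],
    [[0,0,0],[14,0,0],1],
    [[0,0,0],[16,0,0],1],
    [[0,0,0],[18,0,0],1],
    [[0,0,0],[20,0,0],1],
  ],
)

```text
time_s: 36.72
eef_pos: [0.4811, -0.0067, 0.0466]
eef_rot: [-0.004, -0.0, 1.0, 0.0]
wrist_force: [-12.8, -1.0, 9.0]
opening: -0.001
grasp_force: 6.2
```

Run:
```python
from h import *
o=telemetry.get_obs(); print(o['time_s'],o['eef_pos'],o['wrist_force'])
for c in ['scene','top','wrist']: show(['pot','pad_face','fin_back','home'],c) if camera(c) else 0
```

```text
36.725 [ 0.48111652 -0.00668743  0.04655228] [-12.76797484  -1.03402577   8.99237009]
scene pot [([608, -6, 0], 0.87)]
scene pad_face [([560, -5, 41], 0.58)]
scene fin_back [([492, -3, 62], 0.83), ([424, -176, -1], 0.39)]
scene home [([629, -9, 0], 0.97)]
top pot [([404, -279, -4], 0.68), ([612, -9, 1], 0.61)]
top pad_face []
top fin_back []
top home []
wrist pot []
wrist pad_face [([562, -4, 40], 0.65)]
wrist fin_back []
wrist home []
```

>>> send_rows(
  series=[
    [[0,0,0],[1.5,0,0],1],
    [[0,0,0],[3,0,0],1],
    [[0,0,0],[4.5,0,0],1],
    [[0,0,0],[6,0,0],1],
    [[0,0,0],[7.5,0,0],1],
    [[0,0,0],[9,0,0],1],
    [[0,0,0],[10.5,0,0],1],
    [[0,0,0],[12,0,0],1],
  ],
)

```text
time_s: 38.48
eef_pos: [0.4931, -0.0067, 0.0465]
eef_rot: [-0.004, -0.0, 1.0, 0.0]
wrist_force: [-12.7, -1.4, 8.7]
opening: -0.002
grasp_force: 6.1
```

>>> send_rows(
  series=[
    [[0,0,0],[1,0,0],1],
    [[0,0,0],[2,0,0],1],
  ],
)

```text
time_s: 38.72
eef_pos: [0.4951, -0.0067, 0.0465]
eef_rot: [-0.004, -0.0, 1.0, 0.0]
wrist_force: [-11.2, -1.1, 8.3]
opening: 0.0
grasp_force: 6.1
```

>>> send_rows(
  series=[
    [[0,0,0],[1,0,0],1],
    [[0,0,0],[2,0,0],1],
  ],
)

```text
time_s: 38.98
eef_pos: [0.4971, -0.0067, 0.0465]
eef_rot: [-0.004, -0.0, 1.0, 0.0]
wrist_force: [-11.8, -1.0, 7.6]
opening: 0.002
grasp_force: 6.1
```

>>> send_rows(
  series=[
    [[0,0,0],[1,0,0],1],
    [[0,0,0],[2,0,0],1],
  ],
)

```text
time_s: 39.22
eef_pos: [0.499, -0.0067, 0.0465]
eef_rot: [-0.004, -0.0, 1.0, 0.0]
wrist_force: [-13.3, -1.7, 10.0]
opening: 0.001
grasp_force: 6.4
```

>>> send_rows(
  series=[
    [[0,0,0],[1,0,0],1],
    [[0,0,0],[2,0,0],1],
  ],
)

```text
time_s: 39.48
eef_pos: [0.5008, -0.0067, 0.0465]
eef_rot: [-0.004, -0.0, 1.0, 0.0]
wrist_force: [-14.1, -0.5, 10.6]
opening: -0.003
grasp_force: 6.9
```

Run:
```python
from h import *
o=telemetry.get_obs(); print(o['time_s'],o['eef_pos'],o['wrist_force'])
for c in ['scene','top','wrist']: show(['pot','pad_face','fin_back','home'],c) if camera(c) else 0
```

```text
39.475 [ 0.50080719 -0.00668578  0.04654832] [-14.09980949  -0.45774426  10.64222986]
scene pot [([626, -7, 0], 0.82), ([551, -274, 61], 0.75)]
scene pad_face [([624, -9, 2], 0.73), ([578, -5, 42], 0.55)]
scene fin_back [([509, -5, 63], 0.7)]
scene home [([552, -272, 2], 0.7)]
top pot [([628, -9, 1], 0.82), ([418, 325, 3], 0.66)]
top pad_face []
top fin_back []
top home []
wrist pot []
wrist pad_face [([579, -4, 39], 0.53)]
wrist fin_back []
wrist home [([580, -5, 40], 0.56)]
```

The force profile shows the pot reaching the backrest at TCP x≈0.498 with about 4 mm already sprung, so half way is about 0.5044. That agrees with the geometry (0.5045).

>>> send_rows(
  series=[
    [[0,0,0],[1,0,0],1],
    [[0,0,0],[2,0,0],1],
    [[0,0,0],[2.8,0,0],1],
    [[0,0,0],[3.6,0,0],1],
    [[0,0,0],[3.8,0,0],1],
  ],
)

```text
time_s: 40.85
eef_pos: [0.5041, -0.0067, 0.0465]
eef_rot: [-0.005, -0.0, 1.0, 0.0]
wrist_force: [-15.4, -1.4, 13.3]
opening: 0.002
grasp_force: 7.8
```

Run:
```python
from h import *
o=telemetry.get_obs(); print(o['time_s'],o['eef_pos'],o['wrist_force'],o['grasp_force'])
for c in ['scene','wrist']: show(['pot','pad_face','fin_back'],c) if camera(c) else 0
```

```text
40.85 [ 0.50409778 -0.00666401  0.0464692 ] [-15.40582379  -1.42661098  13.28281924] 7.842171639204025
scene pot [([623, -9, -1], 0.64)]
scene pad_face [([577, -6, 42], 0.39)]
scene fin_back [([514, -7, 62], 0.88)]
wrist pot []
wrist pad_face [([580, -5, 37], 0.59)]
wrist fin_back []
```

Proxy force 7.8 matches half compression. I'll back off and lift away.

>>> send_rows(
  series=[
    [[0,0,0],[-3,0,0],1],
    [[0,0,0],[-10,0,0],1],
    [[0,0,0],[-25,0,0],1],
    [[0,0,0],[-35,0,0],1],
    [[0,0,0],[-45,0,30],1],
    [[0,0,0],[-60,0,80],1],
    [[0,0,0],[-80,20,130],1],
    [[0,0,0],[-100,60,160],1],
    [[0,0,0],[-110,110,160],1],
    [[0,0,0],[-110,150,160],1],
  ],
)

```text
time_s: 42.5
eef_pos: [0.3978, 0.1445, 0.2083]
eef_rot: [0.001, 0.0, 1.0, 0.0]
wrist_force: [0.2, -0.5, -0.5]
opening: 0.0
grasp_force: 0.0
```

Run:
```python
from h import *
o=telemetry.get_obs(); print(o['time_s'],o['eef_pos'],o['wrist_force'])
c=snap('top','t10.png');show(['pot','pad_face','fin_back','home','cup_a','ink_a','water_jar','brush'],'top')
s=snap('scene','s10.png');show(['pot','pad_face','fin_back','home','cup_a'],'scene')
a=cv2.resize(c['pixels'][150:290,270:450,::-1],(514,400)); b=cv2.resize(s['pixels'][130:270,170:380,::-1],(514,343))[:200] if 0 else cv2.resize(s['pixels'][130:270,250:390,::-1],(280,280))
d=np.zeros((400,794,3),np.uint8);d[:,:514]=a;d[:280,514:]=b;cv2.imwrite('pics/c10.png',d)
```

```text
42.5 [0.39777851 0.14454015 0.20826005] [ 0.21827776 -0.48851239 -0.47757718]
top pot [([627, -8, 2], 0.63)]
top pad_face [([577, -11, 38], 0.52)]
top fin_back [([517, -8, 60], 0.97)]
top home []
top cup_a [([550, -271, 60], 0.63), ([548, -272, 31], 0.61), ([548, -274, 7], 0.41)]
top ink_a [([408, -280, -1], 0.58), ([422, -175, 0], 0.52)]
top water_jar [([790, 179, 0], 0.79), ([546, -274, 4], 0.62)]
top brush []
scene pot [([624, -10, -4], 0.76)]
scene pad_face [([576, -6, 40], 0.62)]
scene fin_back [([512, -6, 62], 0.96), ([546, -275, 4], 0.23)]
scene home []
scene cup_a [([548, -273, 59], 0.83), ([550, -274, 32], 0.68)]
```

View pics/c10.png

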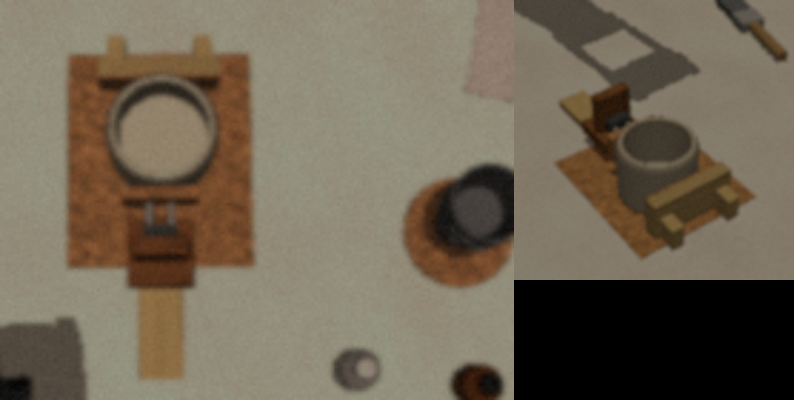

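The crop shows the pot against the backrest and centred, the pad sprung in about 10 mm (pad to fin about 62–63 mm), and the stack and bottles where they should be.

```bash
python3 -c "
from bench import ctrl; print(ctrl.hand_in())"
```

```text
the job is handed in; nothing more can be done
None
```

The job is handed in at about 42.6 s with no verdict returned: both cups are nested in the cup on the coaster, the pot is home against the backrest, the pad is sprung in about 10 mm (half way), and I saw no sign of anything else having moved.

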